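Level the sprung shelf and hold it pressed

ROBOT

A 6-joint arm with a two-finger parallel gripper is mounted at the origin on the work surface. World frame = base frame: x ahead of the robot, y to its left, z up, the work surface at z = 0. Lengths are in m, angles in rad, forces in N, time in s.
With the tool pointing down it reaches from about 0.275 to 0.825 m from the base axis. Payload 4.9 kg.
Tool frame: the origin (TCP) lies on the centre line of the jaws, within the pads' length; the fingertips stand 8 mm ahead of it and the grasp point (between the pads) lies 11 mm behind it (tcp_to_tips is the distance from the TCP to the fingertips, in m); z points along the fingers, y is the direction in which the jaws open and shut (so a half turn about z gives the same grasp; the last joint's range is limited). The gripper opens to 85 mm and grips with 20 to 120 N. Pads are 22 mm wide; open, the fingers measure 114 mm over their backs; the gripper's body (76 mm by 85 mm) begins 54 mm behind the grasp point. The pads swing forward as they close: fully open they stand 13 mm farther back than shut.
Start: joints at [0.971, 0.326, -0.193, 1.052, 0, 1.437], TCP at [0.247, 0.491, 0.239] pointing down, gripper open.
Joint ranges: [-2.65, 2.65], [-0.97, 1.79], [-1.3, 1.35], [-1.93, 2.1], [-1.47, 1.37], [-3.14, 3.14]. Speed limits (rad/s): [2.57, 2.57, 3.14, 3.14, 3.14, 3.14].

INTERFACE

Orientations are given as a unit quaternion [x, y, z, w].
In Python, from workcell import * gives the robot as it stands. Calls block until the motion is done:
- move_pose(position, orientation): joint-space move of the TCP to a pose.
- move_linear(position, attitude=None, max_speed=0.15, max_force=None): straight line of the TCP; attitude=None keeps the orientation; max_speed is the mean speed in m/s. With max_force (N) it stops when the force on the tool has changed by that much, and returns True; else False.
- set_joints(angles): joint-space move.
- grip(opening): finger opening in m; the grip force is fixed at half the most; returns when the fingers have stopped.
- wait(seconds).
- ik(position, orientation): joint angles nearest the present ones, or None.
- get_state(): the state.
- grab_frame(name): name is "scene" or "top" or "wrist"; returns a dict with "color" (384x512x3 uint8, red, green, blue), "range_z" (384x512 float32, m along the optical axis (not along the pixel's ray), 0 where there is no reading), "fovy" (degrees; the focal length in pixels is half the picture's height over the tangent of half this angle, whatever the lens; pixels are square), "cx", "cy" (the principal point, pixels), "rvec" (rotation vector, rad) and "tvec" (3), from world to camera coordinates, as OpenCV has them. Camera axes: x right, y down, z forward; pixel columns grow to the right and rows downward; lengths in m; the calibration is good to about 2 mm. A picture is of the moment at which its call begins.
A pose or a line that the arm cannot do raises PlanningError and nothing moves.
- finish_job(): hands the job in, once; it reports no verdict.
The state is a dict: "clock": time; "q": joint angles; "dq": joint speeds; "tau": joint torques, N m; "tcp_pos": TCP position; "orientation": TCP orientation; "ft_force": force on the tool from outside, world axes, zero at the start; "ft_torque": the same for the moment, N m; "opening": finger opening in m.
Only numpy, scipy, OpenCV 4.12 (cv2) and the standard library are available. Lean on these libraries where they do the work, as an engineer would, in place of code of your own. Each camera call takes 0.05 s, during which the arm holds its last target. There are 200 camera calls.

TASK

Stand the red spirit level upright and lengthways on the middle of the white sprung shelf, and turn the black knob of the levelling foot until the bubble sits between its two black lines while the level is pressed firmly down, so that the shelf is seated on the foot's brass collar. Finish while still pressing the level down like that with the gripper, bubble centred: do not let go. Leave the mug, the set square and the punch where they are.

Things in the scene. Friction and masses are not known exactly. Their poses are not given: they have to be found in the camera images.
- level: red spirit level with black ends, 150 long (its y), 24 thick (its x), 48 high (its z), 0.26 to 0.35 kg; origin at the centre of its underside. It starts upright on the bench. Green vial, 50 long, in a notch at the middle of its top edge, with two black lines 11.5 either side of the middle; the top edge beyond 25 from the middle is flat and can be pressed
- bubble (a joint): the pale bubble (14 long) in the level's vial: its offset from the middle of the vial along the level's +y, in m; 0 is centred, and within 0.0045 it lies between the two black lines. It goes to the higher end, 8 mm for each degree of tilt (stops at 14.5 mm), and takes about 1.5 s to settle
- shelf: white shelf board, 84 wide (its x), 200 long (its y), on a stand on the bench. Origin on the hinge pin at one end, about 50 above the bench (pin height differs by up to 1.2 mm between starts, so the right foot setting is not fixed); board top 13 above the origin, from y = -2 to 198. A steel fork at the free end (y 195 to 240) straddles the foot's spindle
- shelf_mid (a point): middle of the shelf board's top. A spring holds the shelf's free end up, 2 to 3 degrees, clear of the foot's collar, even with the level on it. Pressing the level down with 8 to 15 N, over the middle or nearer the foot, swings it down until the fork sits on the collar; then the collar's height alone sets the slope, so read the bubble while pressing
- foot (a joint): angle of the levelling foot's knob in rad, 0 to 4.2; it grows as the knob is turned clockwise seen from above, and each rad raises the collar by 3 mm, which tips the pressed shelf up by 0.78 degrees (0.0136 rad). It stays where it is left; stiffness about 0.06 N m
- foot_knob (a point): middle of the round black knob (40 diameter, 30 high, axis vertical) on top of the levelling foot, 145 above the bench and 220 from the hinge pin along the shelf; it does not rise as it turns. White mark on its top
- collar: brass collar (36 diameter) on the foot's spindle under the fork; origin at the centre of its top face, on which the fork rests when the shelf is pressed down
- mug: bystander: grey mug, 84 diameter, 95 high, with three screwdrivers standing up to about 180; origin under its centre
- square: bystander: silver set square lying flat, blade 120 by 22, stock 90 long and 14 high; origin under the blade's middle
- punch: bystander: steel pin punch lying flat, 120 long, 12 thick; origin under its middle
Not all that is in view belongs to the job. Of the things shaped like the level, the red one is meant.

How it is judged:
On the way:
1. the level stands upright, lengthways on the middle of the shelf (x of level in the frame of shelf between -0.03 and 0.03 m and y of level in the frame of shelf between 0.063 and 0.133 m and angle between the y axis of level and the y axis of shelf, either way round below 0.2 rad and angle between level's own z axis and vertical below 0.1 rad and contact force between level and shelf above 1 N), for 0.2 s.
At the end, for the whole second after the job is handed in: Level upright (3 deg), lengthways (11 deg), mid-shelf (30 mm across, 35 mm along), still; pressed: fingers on level over 2 N, level on shelf over 6 N, fork on collar over 1.5 N; bubble within 4.5 mm of the middle, shelf within 0.7 deg of level (x of level in the frame of shelf between -0.03 and 0.03 m and y of level in the frame of shelf between 0.063 and 0.133 m and angle between the y axis of level and the y axis of shelf, either way round below 0.2 rad and value of joint bubble between -0.0045 and 0.0045 m and angle between shelf's own z axis and vertical below 0.0125 rad and angle between level's own z axis and vertical below 0.05 rad and contact force between level and shelf above 6 N and contact force between shelf and collar above 1.5 N and contact force between the fingers and level above 2 N and linear speed of level below 0.02 m/s); the arm keeps its last pose, push and grip.
It fails at once if the mug was moved more than 25 mm (distance of mug from where it was at the start of the episode above 0.025 m).
It fails at once if the set square was moved more than 25 mm (distance of square from where it was at the start of the episode above 0.025 m).
It fails at once if the punch was moved more than 25 mm (distance of punch from where it was at the start of the episode above 0.025 m).
It also fails if it takes over 72 s, if anything falls off the work surface, if the arm or the gripper's body presses on something with over 40 N, if the wrist force passes 120 N, or if a joint passes its speed limit or range.

## Working session

There is one attempt and no reset: what is moved stays moved. The work goes in short steps, each a Python script; the robot and the scene stay as the last script left them, time stands still between calls to the robot, and variables do not carry over. Pictures are saved under pics/ and viewed, about 8 in all and at most 12, crops included, and the job is handed in when it is done.

```bash
ls; mkdir -p pics
cat > h.py <<'E'
from workcell import *
import numpy as np, cv2
from scipy.spatial.transform import Rotation as R
def cam(f):
    h=f["color"].shape[0]; F=h/2/np.tan(np.radians(f["fovy"])/2)
    M=cv2.Rodrigues(np.array(f["rvec"],float))[0]; return F,M,np.array(f["tvec"],float).ravel()
def pts(f):  # world point image from depth
    F,M,t=cam(f); z=f["range_z"]; v,u=np.mgrid[:z.shape[0],:z.shape[1]]
    P=np.stack([(u-f["cx"])/F*z,(v-f["cy"])/F*z,z],-1); return (P-t)@M
def ray(f,u,v,h):
    F,M,t=cam(f); d=M.T@np.array([(u-f["cx"])/F,(v-f["cy"])/F,1]); o=-M.T@t
    return o+d*(h-o[2])/d[2]
def down(yaw): # tool z down, tool y (jaw) direction at angle yaw from world x
    c,s=np.cos(yaw),np.sin(yaw); y=np.array([c,s,0]); z=np.array([0,0,-1.]); x=np.cross(y,z)
    return R.from_matrix(np.stack([x,y,z],1)).as_quat()
def save(n,im,k=1):
    cv2.imwrite("pics/"+n,cv2.resize(im[:,:,::-1],None,fx=k,fy=k,interpolation=cv2.INTER_CUBIC))
E
python3 - <<'E'
from h import *
import pickle
for n in("scene","top"):
    f=grab_frame(n); save(n+"0.png",f["color"],1.5); pickle.dump(f,open(n+"0.pkl","wb"))
    F,M,t=cam(f); print(n,F,f["cx"],f["cy"],-M.T@t)
s=get_state();print(s)
E
```

```text
pics
scene 433.81510418274803 255.38206507298625 196.8326074775166 [1.05636767 0.90290449 1.19609937]
top 499.17217784130077 253.03616621382776 196.69425910656187 [ 0.4529865  -0.02221668  1.59491188]
{'clock': 0.1, 'q': array([ 9.70835967e-01,  3.26883587e-01, -1.93486103e-01,  1.05198669e+00,
       -3.00234505e-05,  1.43660450e+00]), 'dq': array([-0.00049048, -0.00080304,  0.00108091, -0.00099558,  0.00043715,
       -0.00036893]), 'tau': array([ 1.14548726e-03, -4.44237149e+01,  2.63038123e+01,  7.83800147e-03,
       -8.35244782e-05,  1.43485761e-05]), 'tcp_pos': array([0.24671557, 0.49099363, 0.23857175]), 'orientation': array([ 2.30784803e-01,  9.73004505e-01, -7.33447931e-04, -2.65929898e-04]), 'ft_force': array([0.09813051, 0.20021712, 0.1440095 ]), 'ft_torque': array([-3.83269966e-02,  2.23883177e-02, -7.43207450e-05]), 'opening': 0.08521409249154306}
```

View pics/scene0.png

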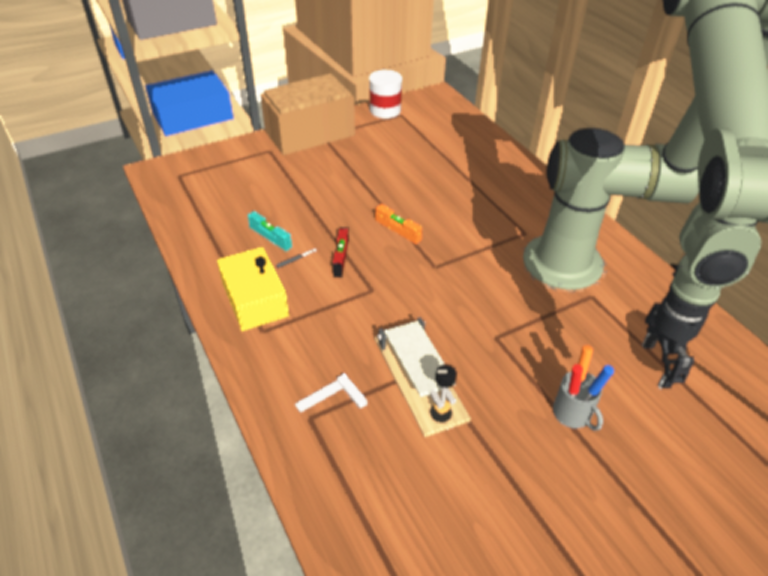

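View pics/top0.png

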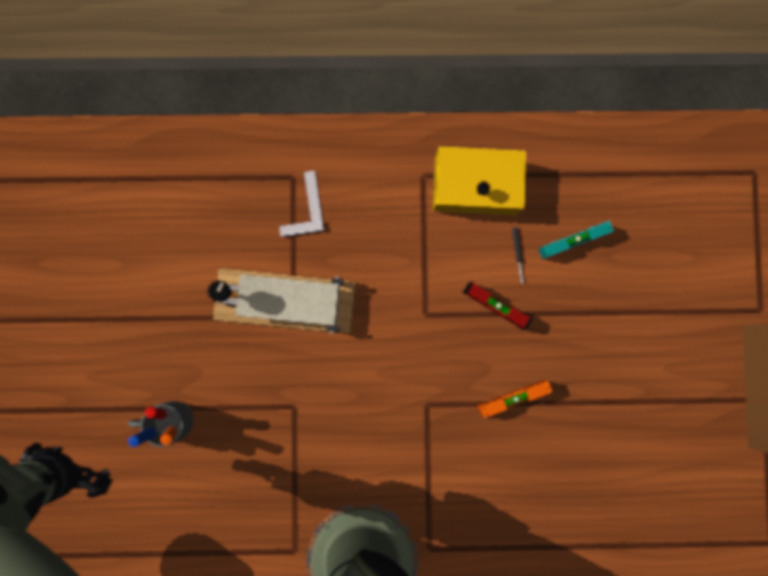

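The top view (1.5x) shows three level-shaped things: red at (499,305), teal at (577,240) and orange at (516,399). The red one with black ends fits the description. The shelf is at (288,300), its knob at (220,291), the mug at (160,425), the square at (310,205) and the punch at (519,255). The yellow box at (480,180), with a black knob of its own, is a decoy.

Run:
```python
from h import *
import pickle
f=pickle.load(open("top0.pkl","rb")); g=pickle.load(open("scene0.pkl","rb"))
def comp(m,n=3):
    k,l,s,c=cv2.connectedComponentsWithStats(m.astype(np.uint8)); o=np.argsort(-s[1:,4])[:n]+1
    return [(l==i,s[i],c[i]) for i in o]
for nm,f in(("top",f),("scene",g)):
    P=pts(f); hsv=cv2.cvtColor(f["color"],cv2.COLOR_RGB2HSV); H,S,V=[hsv[:,:,i].astype(int) for i in range(3)]
    z=P[:,:,2]
    print(nm)
    red=((H<4)|(H>176))&(S>150)&(V>60)&(z>.03)&(z<.06)
    for m,s,c in comp(red,3):
        q=P[m][:,:2]; mu=q.mean(0); w,v=np.linalg.eigh(np.cov(q.T)); pr=(q-mu)@v
        print("red",s,c,mu,np.degrees(np.arctan2(v[1,1],v[0,1])),np.ptp(pr,axis=0),np.median(P[m][:,2]))
    wh=(S<60)&(V>100)&(z>.055)&(z<.1)&(np.abs(P[:,:,1]-.25)<.25)
    for m,s,c in comp(wh,2):
        q=P[m]; mu=q.mean(0); w,v=np.linalg.eigh(np.cov(q[:,:2].T)); pr=(q[:,:2]-mu[:2])@v
        A=np.c_[q[:,:2]-mu[:2],np.ones(len(q))]; co=np.linalg.lstsq(A,q[:,2],rcond=None)[0]
        r=cv2.minAreaRect((q[:,:2]*1000).astype(np.float32))
        print("shelf",s,c,mu,np.degrees(np.arctan2(v[1,1],v[0,1])),np.ptp(pr,axis=0),co, r)
    kn=(V<70)&(z>.137)&(z<.155)&(P[:,:,0]>.3)&(P[:,:,1]<.4)
    for m,s,c in comp(kn,2):
        print("knob",s,c,np.median(P[m],0),P[m].min(0),P[m].max(0))
f=grab_frame("wrist"); save("wrist0.png",f["color"]); F,M,t=cam(f); s=get_state()
Rt=R.from_quat(s["orientation"]).as_matrix(); print("wristcam in tool",Rt.T@(-M.T@t-s["tcp_pos"]), Rt.T@M.T,F)
f=pickle.load(open("top0.pkl","rb"))["color"]
a=cv2.resize(f[180:225,300:365],None,fx=6,fy=6,interpolation=2)
b=cv2.resize(f[170:230,135:245],(390,270),interpolation=2)
w=cv2.resize(pickle.load(open("scene0.pkl","rb"))["color"][200:300,240:320],None,fx=3.3,fy=3.3,interpolation=2)
c=np.zeros((570,720,3),np.uint8); c[:a.shape[0],:a.shape[1]]=a; c[290:560,:390]=b; c[:330,400:664]=w[:330,:264]; save("crop0.png",c)
```

```text
top
red [338 206  15  13 106] [345.71698113 211.67924528] [ 0.49860496 -0.33388935] 59.32326071426803 [0.02441972 0.04150994] 0.049160915106693785
red [312 189  15  14 104] [318.73076923 195.30769231] [ 0.55059129 -0.25099232] 58.47831264130051 [0.02232702 0.04619434] 0.04872139422854004
red [ 99 278   3   2   3] [100.         278.66666667] [0.30268956 0.42575541] 166.10509768424419 [0.00215264 0.00524772] 0.040462727311358776
shelf [ 149  184   77   33 1588] [192.08942065 199.51196474] [0.54098759 0.14010465 0.06885965] 83.19997137648616 [0.0841243  0.22726577] [0.00488876 0.05198977 0.06885965] ((542.82275390625, 155.81521606445312), (227.13201904296875, 83.38172149658203), 83.77458953857422)
shelf [ 86 282   5   2   8] [ 88.  282.5] [0.29517753 0.45147634 0.08006548] 85.2352837508388 [0.0044196  0.01382664] [ 0.69541426 -0.60483039  0.08006548] ((295.2462158203125, 451.1029968261719), (3.5454635620117188, 13.470054626464844), 3.653019428253174)
knob [104 272   5   7  14] [106.28571429 275.5       ] [0.32138926 0.37816416 0.14603843] [0.31327321 0.37486544 0.13738703] [0.33114517 0
[... 820 characters left out ...]
125, 108.60034942626953), 80.388916015625)
shelf [374 249  28  36 294] [387.03741497 268.31632653] [0.31267308 0.41638629 0.07847553] 107.19984867116267 [0.07434437 0.11384005] [-0.00669553 -0.05479775  0.07847553] ((297.1044921875, 408.71722412109375), (69.81297302246094, 107.9561767578125), 26.597965240478516)
knob [291 250  12   8  39] [296.         254.20512821] [0.5689672  0.28104977 0.14799492] [0.54902871 0.26255187 0.13769774] [0.57664838 0.28815737 0.15496287]
wristcam in tool [ 0.06854219 -0.00016271 -0.13473541] [[ 3.88748670e-04 -9.61559309e-01 -2.74597058e-01]
 [ 9.99999909e-01  4.22558880e-04 -6.39729711e-05]
 [ 1.77547231e-04 -2.74597008e-01  9.61559385e-01]] 305.4462632656237
```

View pics/crop0.png

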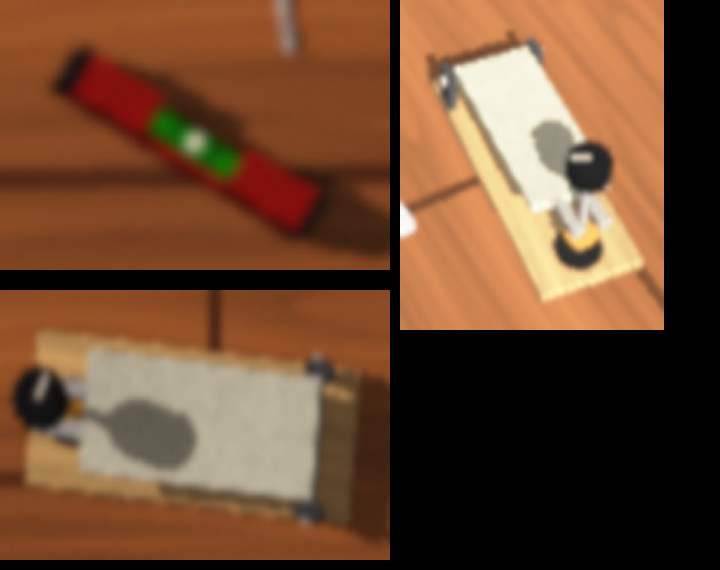

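View pics/wrist0.png

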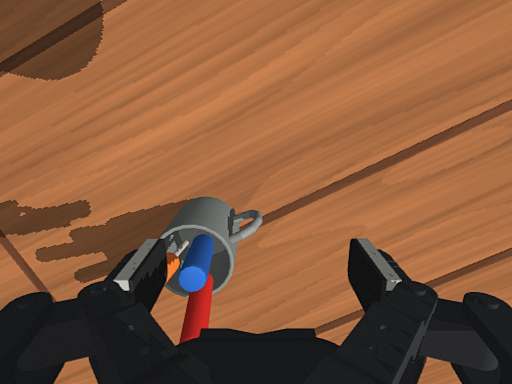

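The crop confirms the target: red body, black ends, green vial with its bubble at top pixel (332,203). The shelf's free end and foot are on its left (+y) side, and the real knob carries a white mark. In the wrist picture the mug stands behind the fingers. The camera sits on the tool's +x side, so I'll keep +x towards the hinge and it will see the vial while I press on the foot side.

```bash
python3 - <<'E'
from h import *
import pickle
f=pickle.load(open("top0.pkl","rb")); g=pickle.load(open("scene0.pkl","rb"))
print("level",ray(f,332.5,203.3,.046)); print("knob",ray(f,146.3,194,.145),ray(g,297,250,.145))
def blk(p): return ik(p,down(np.radians(173.5)))
q=blk([.535,.12,.32]);print(q)
s=get_state(); move_linear(s["tcp_pos"]+[0,0,.08],max_speed=.25)
move_pose([.535,.12,.32],down(np.radians(173.5)))
f=grab_frame("wrist"); save("wrist1.png",f["color"]); pickle.dump(f,open("w1.pkl","wb"))
move_pose([.523,-.29,.25],down(np.radians(148)))
f=grab_frame("wrist"); save("wrist2.png",f["color"]); pickle.dump(f,open("w2.pkl","wb"))
print(get_state()["clock"],get_state()["q"])
E
python3 - <<'E'
import cv2,numpy as np
a=[cv2.imread(f"pics/wrist{i}.png") for i in(1,2)]
cv2.imwrite("pics/w12.png",cv2.resize(np.hstack(a),(800,300)))
E
```

```text
level [ 0.52527266 -0.29372705  0.046     ]
knob [0.55419805 0.26472071 0.145     ] [0.55476747 0.26593975 0.145     ]
[ 0.0860059   0.2839002  -0.04517311  1.24172302  0.         -1.37134402]
4.6333 [-6.27629904e-01  4.09011185e-01 -4.11908880e-02  1.12013631e+00
  3.04103978e-04 -1.64189000e+00]
```

View pics/w12.png

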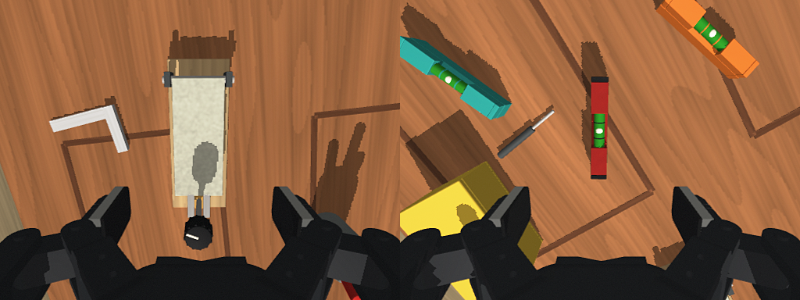

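The left half (shelf view) shows the board from (170,78) to (228,197) and the knob at (198,233). The right half shows the red level at (599,127), with the punch clear of it at (527,133). The two cameras agree on the knob to about 1 mm. Next I'll refine the measurements and grasp.

Run:
```python
from h import *
import pickle
def masks(f):
    hsv=cv2.cvtColor(f["color"],cv2.COLOR_RGB2HSV); P=pts(f); return [hsv[:,:,i].astype(int) for i in range(3)]+[P]
def rect(q):
    r=cv2.minAreaRect((q[:,:2]*1000).astype(np.float32)); b=cv2.boxPoints(r); e=max(b[1]-b[0],b[2]-b[1],key=np.linalg.norm)
    return np.array(r[0])/1000,r[1],np.degrees(np.arctan2(e[1],e[0]))%180
f=pickle.load(open("w2.pkl","rb")); H,S,V,P=masks(f); d=np.hypot(P[:,:,0]-.525,P[:,:,1]+.293)
m=(P[:,:,2]>.04)&(d<.1)&(P[:,:,2]<.056)
r=rect(P[m]); print("level",r,np.median(P[m][:,2]))
f=pickle.load(open("w1.pkl","rb")); H,S,V,P=masks(f); z=P[:,:,2]
m=(z>.057)&(z<.08)&(S<70)&(np.hypot(P[:,:,0]-.54,P[:,:,1]-.14)<.13)
m=cv2.morphologyEx(m.astype(np.uint8),cv2.MORPH_OPEN,np.ones((11,11)))>0
q=P[m]; print("shelf",rect(q)); mu=q.mean(0); A=np.c_[q[:,:2]-mu[:2],np.ones(len(q))]; print(mu,np.linalg.lstsq(A,q[:,2],rcond=None)[0])
m=(z>.135)&(z<.155)&(np.hypot(P[:,:,0]-.5545,P[:,:,1]-.265)<.04)
q=P[m];(c,rad)=cv2.minEnclosingCircle((q[:,:2]*1000).astype(np.float32)); print("knob",c,rad,np.median(q[:,2]))
```

```text
level (array([ 0.52718152, -0.28955426]), (150.35948181152344, 23.450735092163086), np.float32(57.36033)) 0.04798385101927835
shelf (array([0.54307587, 0.14589417]), (198.21153259277344, 83.55924224853516), np.float32(83.52472))
[0.54274491 0.13877885 0.06854681] [0.00659371 0.05180615 0.06854681]
knob (556.4466552734375, 267.0156555175781) 21.58002471923828 0.14549451866219953
```

Everything agrees: the level measures 150×23.5 with its top at 48, the board 198×84, and the knob is 122 mm from mid-board. The shelf's slope is 3°. Grasp and place.

```bash
cat >> h.py <<'E'
C=np.array([.5431,.1459]); A=np.radians(83.7); D=np.array([np.cos(A),np.sin(A)]); YAW=A+np.pi/2
K=np.array([.556,.2665])
def tilt(q,a): return (R.from_rotvec(np.array([D[1],-D[0],0])*a)*R.from_quat(q)).as_quat()
E
python3 - <<'E'
from h import *
import pickle
o=down(np.radians(147.4)); p=np.array([.5265,-.290])
grip(.055)
move_pose([*p,.10],o); print(move_linear([*p,.028],max_speed=.08,max_force=15))
grip(0.0); s=get_state(); print(s["opening"],s["tcp_pos"],s["ft_force"])
move_linear([*p,.20],max_speed=.2)
o2=tilt(down(YAW),.05)
move_pose([*C,.19],o2); print(move_linear([*C,.125],max_speed=.12))
f0=get_state()["ft_force"]
print(move_linear([*C,.09],max_speed=.03,max_force=3)); s=get_state(); print(s["opening"],s["tcp_pos"],s["ft_force"]-f0)
f=grab_frame("wrist"); save("wrist3.png",f["color"])
g=grab_frame("scene"); save("s3.png",g["color"][190:300,220:340],5)
print(s["clock"])
E
```

```text
False
0.02211615951174978 [ 0.52673907 -0.29018083  0.02882969] [-2.7753877   1.10660494  5.76250021]
False
True
0.021730174653122075 [0.54279594 0.14633529 0.09599757] [-0.16596836  1.58066029  6.84276387]
11.3167
```

View pics/s3.png

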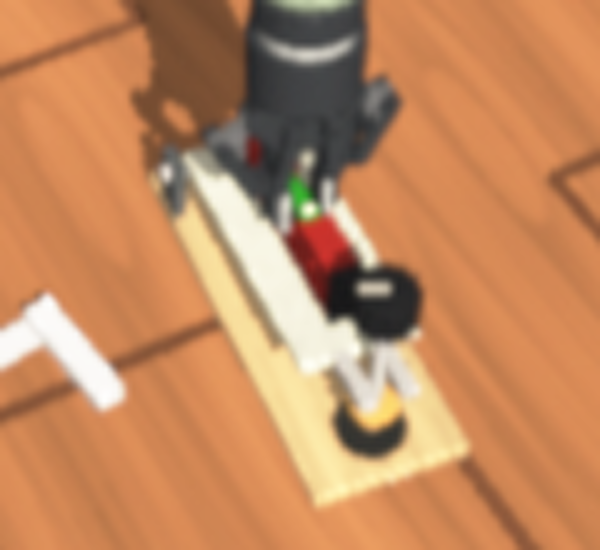

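The level stands lengthways on the middle of the shelf, with the gripper over the vial at (310,190). Now I'll release it, press on the foot side and read the bubble.

```bash
cat >> h.py <<'E'
def press(F=11):
    p=C+D*.041; o=down(YAW)
    move_pose([*p,.15],o); f0=get_state()["ft_force"]
    print("touch",move_linear([*p,.09],max_speed=.03,max_force=F)); s=get_state(); print(s["tcp_pos"],s["ft_force"]-f0,s["clock"]); return f0
def bubble(n):
    f=grab_frame("wrist"); save(n,f["color"][40:340,130:380],2.0); return f
E
python3 - <<'E'
from h import *
import pickle
grip(.06); s=get_state()
move_linear(s["tcp_pos"]+[0,0,.065],max_speed=.15); grip(0.)
f0=press(); wait(2.0); s=get_state(); print(s["ft_force"]-f0,s["clock"],s["opening"])
pickle.dump((bubble("press1.png"),f0),open("p1.pkl","wb"))
E
```

```text
touch True
[0.54839318 0.18769507 0.11619524] [-1.47450457  0.09758776  6.02910386] 14.525
[-1.14925482 -0.08627548  7.64036272] 16.525 -0.00026968802767414284
```

View pics/press1.png

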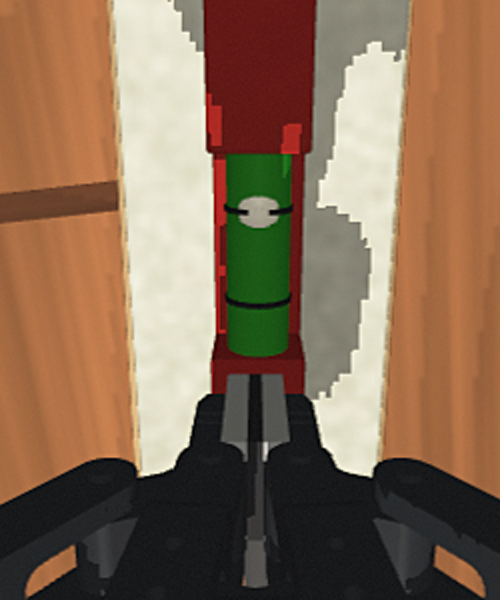

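The bubble, at crop pixel y=212, sits on the hinge-side line (lines at 211 and 301), so the hinge end is high by roughly 1.4°. The push is only 7.6 N, so I'll press on to check it is seated, reading the bubble numerically.

```bash
cat >> h.py <<'E'
def read(f):  # bubble offset (mm, + toward foot) from level centre line, wrist view
    hsv=cv2.cvtColor(f["color"],cv2.COLOR_RGB2HSV).astype(int); H,S,V=hsv[:,:,0],hsv[:,:,1],hsv[:,:,2]
    sub=np.zeros(H.shape,bool); sub[100:225,240:280]=1
    g=sub&(H>45)&(H<75)&(S>120); us=np.where(g.sum(0)>40)[0]; c=int(us.mean()); lo,hi=c-12,c+12
    col=slice(lo,hi); pale=(S[:,col]<70)&(V[:,col]>120)&sub[:,col]; 
    rows=np.where(g[:,col].any(1))[0]; pale[:rows.min()]=0; pale[rows.max():]=0
    v=np.where(pale)[0].mean()
    dark=(V[:,[lo+1,lo+2,hi-2,hi-1]].mean(1)<45); dr=np.where(dark&(np.arange(384)>rows.min()+5)&(np.arange(384)<rows.max()-3))[0]
    gap=np.argmax(np.diff(dr)); a,b=dr[:gap+1].mean(),dr[gap+1:].mean()
    return (v-(a+b)/2)*23/(b-a),(v,a,b,rows.min(),rows.max())
E
python3 - <<'E'
from h import *
import pickle
f,f0=pickle.load(open("p1.pkl","rb")); print(read(f))
s=get_state(); p=np.array(s["tcp_pos"]); 
for i in range(8):
    p=p-[0,0,.0006]; move_linear(p,max_speed=.01); wait(.1); s=get_state(); F=(s["ft_force"]-f0)[2]; print(round(s["tcp_pos"][2],5),round(F,2))
    if F>13: break
wait(1.5); f=grab_frame("wrist"); print(read(f)); s=get_state(); print(s["ft_force"]-f0,s["clock"])
E
```

```text
(np.float64(-11.498898678414093), (np.float64(145.5022026431718), np.float64(145.5), np.float64(191.5), np.int64(117), np.int64(217)))
0.11615 7.35
0.11607 10.91
0.11601 13.93
(np.float64(-11.91291269954053), (np.float64(144.66519823788545), np.float64(145.5), np.float64(192.0), np.int64(117), np.int64(218)))
[-3.29084362  0.12188753 12.58768905] 19.175
```

It is seated: the force rises 3 N for each 0.06 mm of travel, and the bubble is at −11.9 mm. That is 1.49° low at the foot, so the knob needs 1.91 rad clockwise, which is +q6 with the tool pointing down.

Run:
```python
from h import *
s=get_state(); p=s["tcp_pos"]
move_linear(p+[0,0,.012],max_speed=.03); move_linear(p+[0,0,.09],max_speed=.2); grip(.06)
o=down(YAW+.6); move_pose([*K,.21],o); print(get_state()["q"][5])
print(move_linear([*K,.135],max_speed=.1,max_force=10))
grip(0.); s=get_state(); print("open",s["opening"],s["tcp_pos"],s["ft_force"])
g0=grab_frame("scene")["color"]
q=np.array(s["q"]); q[5]+=1.91; set_joints(q); wait(.2)
s=get_state(); print(s["q"][5],s["tcp_pos"],s["ft_force"],s["ft_torque"])
g1=grab_frame("scene")["color"]
grip(.06); move_linear([*K,.21],max_speed=.15); g2=grab_frame("scene")["color"]
cr=lambda g:cv2.resize(g[190:290,230:330],(266,266),interpolation=2); save("turn.png",np.hstack([cr(g0),cr(g1),cr(g2)]))
grip(0.); f0=press(11); p=get_state()["tcp_pos"]
for i in range(8):
    F=(get_state()["ft_force"]-f0)[2]; print(round(p[2],5),round(F,2))
    if F>11.5: break
    p=p-[0,0,.0005]; move_linear(p,max_speed=.01); wait(.1)
wait(1.8); f=bubble("press2.png"); s=get_state(); print(s["ft_force"]-f0,s["tcp_pos"],s["clock"]); print(read(f))
```

```text
-1.7319663045144886
False
open 0.038813246883454194 [0.55669137 0.26672853 0.1361704 ] [-0.4203866  -0.32510192  4.30737945]
0.17665632805254708 [0.55439088 0.26780295 0.13616009] [-6.80746366  1.78756163  4.65430412] [0.40079747 1.19697228 0.02182017]
touch True
[0.54809457 0.18740665 0.1196356 ] [-3.20286433  0.20286001  6.71515128] 28.675
0.11964 6.72
0.11914 5.93
0.11864 9.78
0.11814 11.7
[-4.25315345  0.07372298 12.85521955] [0.54839559 0.18737881 0.11953192] 31.575
(np.float64(0.39591836734693686), (np.float64(166.79183673469387), np.float64(143.0), np.float64(189.0), np.int64(114), np.int64(215)))
```

View pics/press2.png

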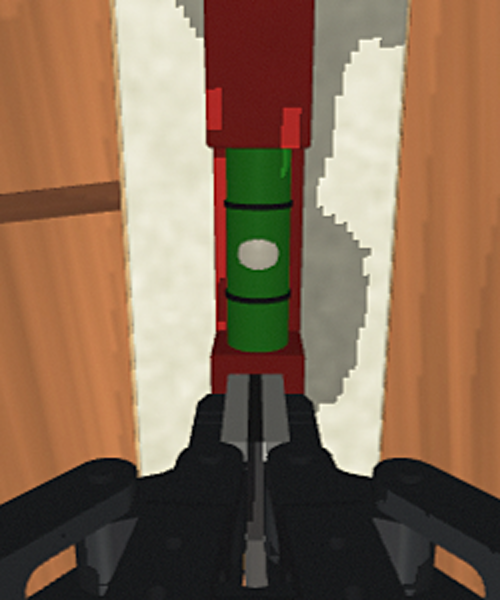

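View pics/turn.png

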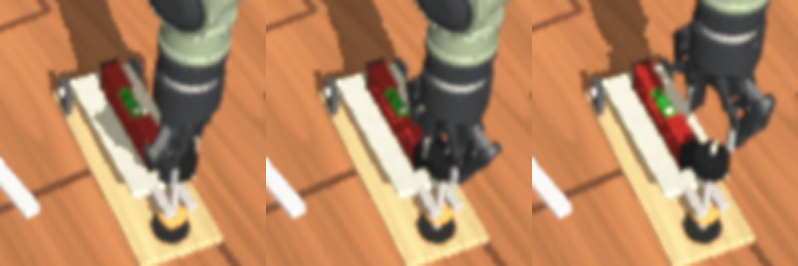

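The bubble sits between the lines (bubble y=253, lines 205 and 298), offset +0.4 mm, with a 12.9 N push. The turning strip shows the level undisturbed while the knob turned. One last placement check from this view, then I'll hand it in.

Run:
```python
from h import *
import pickle
f=grab_frame("wrist"); r=read(f); print(r)
c=ray(f,259,(r[1][1]+r[1][2])/2,.107)[:2]-C; print("level in shelf: along",.098+c@D,"across",c@np.array([D[1],-D[0]]))
P=pts(f); hsv=cv2.cvtColor(f["color"],cv2.COLOR_RGB2HSV); z=P[:,:,2]
m=(z>.05)&(z<.07)&(hsv[:,:,1]<70); m[230:]=0; q=P[m]; mu=q.mean(0); print("shelf tilt",np.linalg.lstsq(np.c_[q[:,:2]-mu[:2],np.ones(len(q))],q[:,2],rcond=None)[0])
t=grab_frame("top")["color"]; t0=pickle.load(open("top0.pkl","rb"))["color"]
d=np.abs(t.astype(int)-t0).max(2)
for n,(u0,v0,u1,v1) in dict(mug=(85,265,130,300),square=(183,110,218,160),punch=(338,148,354,192)).items(): print(n,(d[v0:v1,u0:u1]>40).mean())
print(get_state()["clock"],get_state()["ft_force"]); finish_job()
```

```text
(np.float64(0.39591836734693686), (np.float64(166.79183673469387), np.float64(143.0), np.float64(189.0), np.int64(114), np.int64(215)))
level in shelf: along 0.10008757621186194 across 0.0006662546309181849
shelf tilt [0.00189201 0.00649027 0.06417664]
mug 0.06349206349206349
square 0.0
punch 0.0
31.675 [-3.47016405  0.64047511 12.25288611]
the job is handed in; nothing more can be done
```

The job is handed in at about 32 s of the 72 s allowed. The red level stands lengthways on the middle of the shelf, still pressed down, with the bubble between its two lines. `finish_job` reports no verdict.

I set the level on the shelf and pressed it down, and the bubble read −11.9 mm. I then turned the knob 1.91 rad clockwise and pressed again.

Last checks:
- **Bubble:** +0.4 mm from the middle; the limit is 4.5 mm.
- **Level position:** 0.100 m along the shelf and 0.7 mm off its centre line.
- **Press:** about 12 to 13 N. The stop was stiff, so I take the shelf to be seated on the collar; the fork's own force was not measured.
- **Shelf tilt:** wrist-camera depth gave about 0.37° (limit 0.7°), while the bubble implies about 0.05°. These disagree slightly, probably because the calibration is only good to about 2 mm.
- **Set square and punch:** unchanged in the top view.
- **Mug:** 6% of the pixels in its patch changed. I put this down to the arm's shadow or the arm leaving that area, since the arm passed the mug only at height, but I did not check it further.

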